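# Sort sleeves on the gauge pin, then hold the index plunger back

### The arm

A 6-joint arm with a two-finger parallel gripper is mounted at the origin on the work surface. World frame = base frame: x ahead of the robot, y to its left, z up, the work surface at z = 0. Lengths are in m, angles in degrees, forces in N, time in s.
With the tool pointing down it reaches from about 0.4 to 0.925 m from the base axis. Payload 12.5 kg.
Tool frame: the origin (TCP) lies on the centre line of the jaws, within the pads' length; the fingertips stand 25 mm ahead of it and the grasp point (between the pads) lies 6 mm ahead of it (arm.tip_extent is the z of the fingertips in the tool frame, in m); z points along the fingers, x is the direction in which the jaws open and shut, and the axes are right-handed (so a half turn about z gives the same grasp; the last joint's range is limited). The gripper opens to 95 mm and grips with 3 to 60 N. Pads are 20 mm wide; open, the fingers measure 119 mm over their backs; the gripper's body (75 mm by 180 mm) begins 59 mm behind the grasp point.
Start: joints at [62.246, 28.126, 89.318, -0, 62.55, -6.05], TCP at [0.231, 0.581, 0.24] pointing down, gripper open.
Joint ranges: [-177.58, 177.58], [-47.91, 125.51], [2.72, 160], [-65.01, 245.01], [3.68, 167.84], [-153.87, 153.87]. Speed limits (degrees/s): [127.2, 127.2, 159.86, 180, 180, 180].

### API

Orientations are given as [roll, pitch, yaw] about the fixed x, y, z axes, in that order (R = Rz(yaw) Ry(pitch) Rx(roll)).
In Python, from cell import arm gives the robot as it stands.
- The arm moves only by the tool move_arm, never from a script. Its argument "steps" is a list of rows, each an object with "fingers": the opening, from 0 (shut) to 1 (fully open); "travel": the shift along the tool's x, y, z in mm, a list of three; "twist": the turn, a rotation vector about the tool's x, y, z in degrees, a list of three. A call has 1 to 10 rows; each row is the pose to reach, as a shift and turn from the pose measured when the call began, along the tool's axes at that moment; what a row does not reach only later rows make up. A row lasts 1/8 s, in which the tool goes at most 62.5 mm and 10.7 degrees, less where a joint would pass 70% of its speed; a pose out of reach is approached as far as the arm can. A call with a gripper value outside its range is refused whole. The fingers move at their own pace and stop on an object; "grip_force" is the grip in N (left out, the last holds). Time passes only in rows, so rows that repeat a pose let the fingers close. It gives the time, the measured TCP pose, the force and the opening at its end, in the units of the state.
- arm.sense(): the state, without advancing time (a new reading comes with each control period).
- arm.grab_frame(name): name is "scene" or "top" or "wrist"; returns the picture (400x640x3 uint8, red, green, blue); there is no depth.
- arm.camera_info(name): a dict with "mtx" (3x3 intrinsics, pixels), "T" (4x4, takes a point from camera to world coordinates). Camera axes: x right, y down, z forward; pixel columns grow to the right and rows downward; lengths in m; the calibration is good to about 2 mm. A picture is of the moment at which its call begins: read the wrist's pose just before it. camera_info takes no time and is no camera call; for the wrist camera it gives the pose at the moment of the call.
- arm.hand_in(): hands the job in, once; it reports no verdict.
Trained networks look in the newest picture that a camera, given by its name, has taken for a name from the list of things; names that differ only in an ending like _2 or _b are one class to them, and where a whole thing is asked for, a point or a joint stands for the part that bears it (a point fixed in the world has none). Each returns a list of dicts, best first, with "score" (0 to 1); they miss things now and then, are a little off and sometimes report something else, mostly with a low value. They report only what shows in the picture. A call takes as long as a camera call.
- arm.find_in(camera, query): "at" ([x, y, z] in m, in the coordinates of the camera as it stood for that picture, good to about 4 mm: the middle of the surface that is visible of it).
The state is a dict: "t": time; "qpos": joint angles; "dq": joint speeds; "joint_torque": joint torques, N m; "tool_pos": TCP position; "ee_rot": TCP orientation; "ft_force": force on the tool from outside, world axes, zero at the start; "ft_torque": the same for the moment, N m; "gripper_width": finger opening in m.
Only numpy, scipy, OpenCV 4.12 (cv2) and the standard library are available. Lean on these libraries where they do the work, as an engineer would, in place of code of your own. Each camera call takes 0.05 s, during which the arm holds its last target. There are 200 camera calls.

### The job

Two brass sleeves stand on the bench: slide the one that fits over the gauge pin fully down onto the index disc and leave it there, and stand the one whose bore is too small upright in the red reject tray. Then pull the red knob of the sprung index plunger straight up as far as it goes and keep holding it there, so that a colleague can turn the disc: finish while holding the knob, do not let go. Leave the screwdriver, the grease tin and the grey housing where they are.

Things in the scene. Friction and masses are not known exactly. Their poses are not given: they have to be found in the camera images.
- sleeve_wide: plain brass sleeve (tube) standing upright on the bench, loose: 36 mm outer diameter, 40 mm tall, 80 g, bore 20 mm straight through, so it slides over the gauge pin. Looks the same outside as the other sleeve; the two start in either of two places. Origin at the centre of its underside, z along its bore
- sleeve_tight: plain brass sleeve (tube) standing upright on the bench, loose: 36 mm outer diameter, 40 mm tall, 100 g, bore only 13 mm, so it stops on the nose of the gauge pin. Origin at the centre of its underside, z along its bore
- reject_tray: square red open tray, fixed to the bench: 130 x 130 mm outside, 35 mm high, walls and floor 5 mm thick. Origin at the centre of its underside, x and y along its sides
- fixture: fixed index fixture: aluminium base 180 (x) x 240 mm (y), 20 mm thick, centred at y +20 mm; steel disc 160 mm across, top at 34 mm, centred on the origin; green bracket at the +y end, top at 62 mm, carries the plunger. Gauge pin at y -55 mm, top at 80 mm; plunger axis at y +66 mm, knob top at 102 mm seated. Origin on the bench under the disc's centre, z up
- pin_foot (a point): foot of the upright dark steel gauge pin on the top of the index disc, 34 mm above the bench; the pin is 17 mm in diameter and 46 mm tall, its top 4 mm tapering to 11 mm. A sleeve that is fully home has its underside at this height
- pull_knob (a point): upright red round pull knob of the index plunger, 26 mm diameter, 28 mm tall, its underside 74 mm above the bench when the plunger is seated; the bracket's dark collar (18 mm diameter, top at 70 mm) is below it. This point is the centre of its underside, z up. It moves straight up with the plunger
- plunger (a joint): lift of the sprung plunger (m): 0 seated, its pin 10 mm deep in the disc's seat hole; 0.016 at its upper stop. The spring pulls it down with about 5 N seated and 12 N at the upper stop, and it snaps back if let go
- screwdriver: green-handled screwdriver, 190 mm long, lying loose on the bench; bystander. Origin on its underside, x along its length
- grease_tin: closed tin, 60 mm diameter, 50 mm tall, loose; bystander. Origin at the centre of its underside
- housing: grey connector housing with two black caps, 75 x 100 mm, 48 mm tall, loose; bystander. Origin at the centre of its underside

How it is judged:
By the outcome, as a careful person would: the job done as asked, in the order asked, and still so for the second after the job is handed in, while the arm keeps its last pose, push and grip.
It also fails if it takes over 61 s, if anything falls off the work surface, if the arm or the gripper's body presses on something with over 40 N, if the wrist force passes 120 N, or if a joint passes its speed limit or range.

## Working session

There is one attempt and no reset: what is moved stays moved. The work goes in short steps, Python scripts to look and compute and a tool call to move; the robot and the scene stay as the last step left them, time stands still between calls to the robot, and variables do not carry over. Pictures are saved under pics/ and viewed, about 8 in all and at most 12, crops included, and the job is handed in when it is done.

Besides the shell and the picture viewer there is one more tool, called after "Request:" as name(argument=value, ...), one argument or row to a line, values as JSON. move_arm: Moves the arm, as the interface text tells. Its arguments: {"type":"object","properties":{"steps":{"type":"array"},"grip_force":{"type":"number"}},"required":["steps"]}

```bash
mkdir -p pics; ls; cat > h.py <<'E'
import numpy as np, cv2
from cell import arm
from scipy.spatial.transform import Rotation as R
def shot(cam,fn=None):
    T=np.array(arm.camera_info(cam)["T"]); K=np.array(arm.camera_info(cam)["mtx"])
    im=arm.grab_frame(cam)
    if fn: cv2.imwrite("pics/"+fn,cv2.cvtColor(im,cv2.COLOR_RGB2BGR))
    return im,K,T
def find(cam,q,T,n=3):
    out=[]
    for d in arm.find_in(cam,q)[:n]:
        p=T[:3,:3]@np.array(d["at"])+T[:3,3]; out.append((round(d["score"],2),p.round(4).tolist()))
    return out
def ray(K,T,u,v,z):
    d=T[:3,:3]@np.linalg.solve(K,[u,v,1]); o=T[:3,3]; return o+d*(z-o[2])/d[2]
def proj(K,T,p):
    c=T[:3,:3].T@(np.array(p)-T[:3,3]); q=K@c; return q[:2]/q[2]
def totool(p):
    s=arm.sense(); return 1000*R.from_euler('xyz',s["ee_rot"],degrees=True).as_matrix().T@(np.array(p)-s["tool_pos"])
E
python3 - <<'E'
from h import *
s=arm.sense(); print(s)
a,K,T=shot("scene","s1.png"); print(T.round(3).tolist(),K.tolist())
for q in ["sleeve_wide","sleeve_tight","reject_tray","fixture","pin_foot","pull_knob","screwdriver","grease_tin","housing"]: print("S",q,find("scene",q,T))
b,K,T=shot("top","t1.png"); print(T.round(3).tolist(),K.tolist())
for q in ["sleeve_wide","sleeve_tight","reject_tray","fixture","pin_foot","pull_knob","screwdriver","grease_tin","housing"]: print("T",q,find("top",q,T))
print(arm.sense()['t'])
E
```

```text
pics
{'t': 0.0, 'qpos': array([ 6.22460272e+01,  2.81650519e+01,  8.93515781e+01,  2.37258426e-03,
        6.25522916e+01, -6.05082252e+00]), 'dq': array([ 0.00116248,  0.09783945,  0.00133687, -0.02289995, -0.0377564 ,
       -0.07117315]), 'joint_torque': array([-1.58575054e-03, -6.12653804e+01, -2.58169234e+01,  6.91831182e-02,
        4.83678246e-02, -1.12982455e-04]), 'tool_pos': array([0.23098584, 0.58049222, 0.23904321]), 'ee_rot': array([-1.79990642e+02,  6.83157566e-02,  6.82957604e+01]), 'ft_force': array([ 0.10154564, -0.42632663, -0.45650756]), 'ft_torque': array([ 0.11102968, -0.01575791, -0.04002008]), 'gripper_width': 0.09493986545038618}
[[0.383, 0.565, -0.731, 1.305], [0.924, -0.251, 0.29, -0.285], [-0.019, -0.786, -0.618, 0.678], [0.0, 0.0, 0.0, 1.0]] [[363.74131719766257, 0.0, 318.10296768571726], [0.0, 363.74131719766257, 203.41576469908088], [0.0, 0.0, 1.0]]
S sleeve_wide [(0.63, [0.4361, -0.1352, 0.0277])]
S sleeve_tight [(0.64, [0.4342, -0.2835, 0.0323])]
S reject_tray [(0.64, [0.6036, -0.2179, 0.0035])]
S fixture [(0.58, [0.5879, 0.1874, 0.0314])]
S pin_foot [
[... 284 characters left out ...]
419])]
[[0.027, -0.985, 0.173, 0.396], [-1.0, -0.026, 0.005, -0.019], [-0.0, -0.173, -0.985, 1.207], [0.0, 0.0, 0.0, 1.0]] [[429.06542683497554, 0.0, 321.97453512750593], [0.0, 429.06542683497554, 194.92090136270608], [0.0, 0.0, 1.0]]
T sleeve_wide [(0.61, [0.4194, -0.1314, 0.0415])]
T sleeve_tight [(0.64, [0.4244, -0.2892, 0.0394])]
T reject_tray [(0.73, [0.6063, -0.213, 0.0043])]
T fixture [(0.59, [0.5546, 0.2035, 0.0337]), (0.44, [0.546, 0.2451, 0.1014])]
T pin_foot [(0.58, [0.5533, 0.2025, 0.0344])]
T pull_knob [(0.52, [0.5408, 0.2462, 0.1029])]
T screwdriver [(0.88, [0.4406, 0.413, 0.0208])]
T grease_tin [(0.83, [0.7633, -0.0868, 0.049])]
T housing [(0.91, [0.553, -0.4171, 0.0421])]
1.0
```

View pics/s1.png

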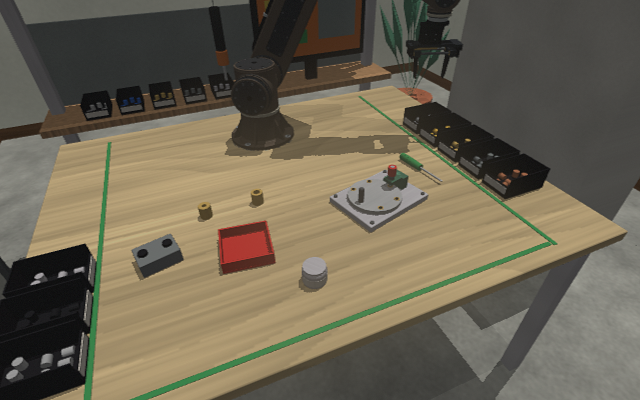

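View pics/t1.png

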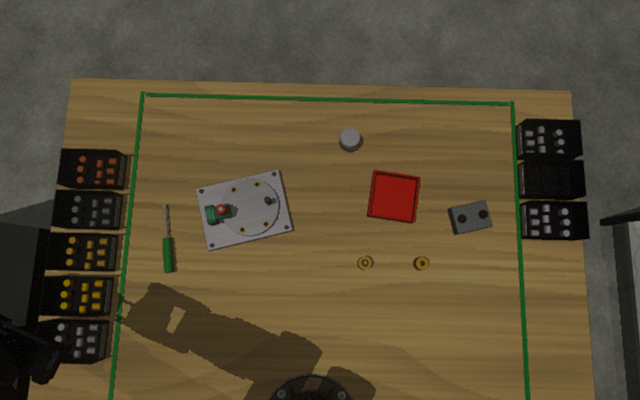

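The scene shows the sleeves at (205,211) and (257,197), the tray at (246,246) and the fixture at (380,197). In the top view the sleeves are at (365,263) and (422,263), the pin at about (270,201), and the knob at (221,210). Next I'll zoom into the top view for the bores and measure the pixels.

```bash
python3 - <<'E'
from h import *
t=cv2.imread("pics/t1.png"); s=cv2.imread("pics/s1.png")
a=cv2.resize(t[243:283,345:445],None,fx=8,fy=8,interpolation=cv2.INTER_NEAREST)
b=cv2.resize(t[165:255,190:300],None,fx=3.5,fy=3.5,interpolation=cv2.INTER_CUBIC)[:280]
c=cv2.resize(s[155:225,325:430],None,fx=3.8,fy=4,interpolation=cv2.INTER_CUBIC)[:280]
bc=np.hstack([b,c])[:, :800]; bc=cv2.copyMakeBorder(bc,0,0,0,800-bc.shape[1],cv2.BORDER_CONSTANT)
cv2.imwrite("pics/c1.png",np.vstack([a,bc]))
ts=arm.camera_info("top");K,T=np.array(ts["mtx"]),np.array(ts["T"])
for n,u,v,z in [("A",365,263,.04),("B",422.5,263.5,.04),("pin",270,201,.08),("knob",221,210,.102)]: print(n,ray(K,T,u,v,z).round(4))
E
```

```text
A [ 0.4186 -0.1343  0.04  ]
B [ 0.4214 -0.2886  0.04  ]
pin [0.574  0.1238 0.08  ]
knob [0.5435 0.2471 0.102 ]
```

View pics/c1.png

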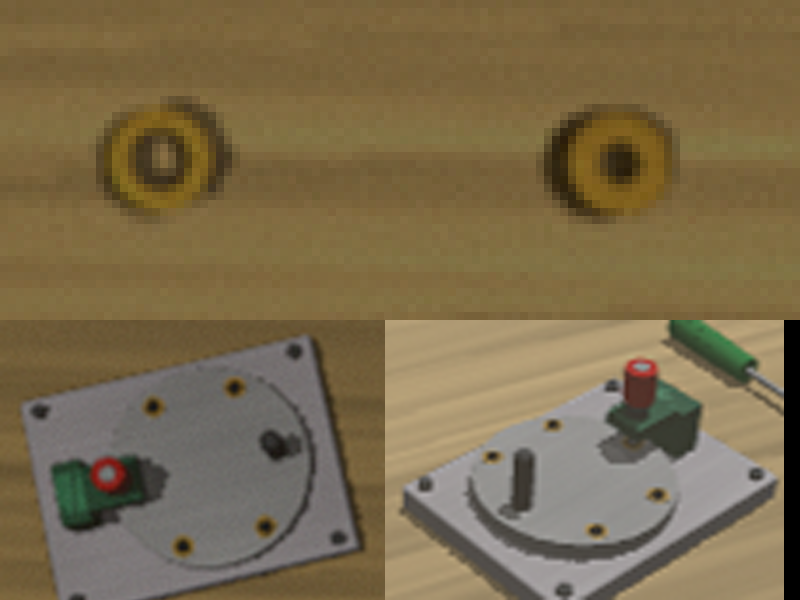

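```bash
python3 - <<'E'
from h import *
s=arm.sense()
M=R.from_euler('xyz',s["ee_rot"],degrees=True).as_matrix()
c=arm.camera_info("wrist");T=np.array(c["T"]);print(c["mtx"])
print("cam in tool",(M.T@(T[:3,3]-s["tool_pos"])).round(4),(M.T@T[:3,:3]).round(3).tolist())
for p in [(.45,.25,.24),(.42,-.134,.20)]: print(totool(p).round(1))
E
```

```text
[[299.65898855   0.         317.21561164]
 [  0.         299.65898855 201.68163797]
 [  0.           0.           1.        ]]
cam in tool [-1.00e-04 -7.04e-02 -1.45e-01] [[1.0, -0.001, 0.0], [0.0, 0.969, 0.247], [-0.0, -0.247, 0.969]]
[-2.263e+02  3.257e+02 -3.000e-01]
[-594.2  439.8   39.6]
```

Request:
move_arm(
  steps=[
    {"fingers":1,"travel":[-38,54,0],"twist":[0,0,9]},
    {"fingers":1,"travel":[-75,108,0],"twist":[0,0,18]},
    {"fingers":1,"travel":[-113,163,0],"twist":[0,0,27]},
    {"fingers":1,"travel":[-151,217,0],"twist":[0,0,36]},
    {"fingers":1,"travel":[-189,271,0],"twist":[0,0,45]},
    {"fingers":1,"travel":[-226,326,0],"twist":[0,0,52]},
    {"fingers":1,"travel":[-280,345,8],"twist":[0,0,52]},
    {"fingers":1,"travel":[-340,362,16],"twist":[0,0,52]},
    {"fingers":1,"travel":[-400,380,24],"twist":[0,0,52]},
    {"fingers":1,"travel":[-450,395,32],"twist":[0,0,52]},
  ],
)

```text
t: 2.25
tool_pos: [0.4318, 0.0194, 0.2084]
ee_rot: [180.0, -0.1, 16.3]
ft_force: [0.9, 0.5, -0.4]
gripper_width: 0.0951
```

```bash
python3 - <<'E'
from h import *
print(arm.sense()['ee_rot'],totool((.42,-.134,.17)).round(1))
E
```

```text
[ 1.79981217e+02 -5.67354010e-02  1.63089299e+01] [-54.5 143.8  38.4]
```

Request:
move_arm(
  steps=[
    {"fingers":0.8,"travel":[-18,48,13],"twist":[0,0,0]},
    {"fingers":0.8,"travel":[-36,96,26],"twist":[0,0,0]},
    {"fingers":0.8,"travel":[-54,144,38],"twist":[0,0,0]},
    {"fingers":0.8,"travel":[-54,144,38],"twist":[0,0,0]},
  ],
)

```text
t: 2.75
tool_pos: [0.4202, -0.1366, 0.1698]
ee_rot: [180.0, -0.0, 16.1]
ft_force: [0.8, -0.3, 0.0]
gripper_width: 0.0762
```

```bash
cat >> h.py <<'E'
def sleeve(cam,fn):
    "brass top rims: contour ellipses by colour -> list (u,v,axes)"
    im,K,T=shot(cam,fn)
    h=cv2.cvtColor(im,cv2.COLOR_RGB2HSV)
    return im,K,T,h
E
python3 - <<'E'
from h import *
print(arm.sense()['tool_pos'])
im,K,T=shot("wrist","w1.png")
for q in ["sleeve_wide","sleeve_tight"]: print(q,find("wrist",q,T))
for p in [(.42,-.134,.04),(.42,-.134,0)]: print(proj(K,T,p).round(1))
E
```

```text
[ 0.42016916 -0.13663074  0.16976124]
sleeve_wide [(0.95, [0.4217, -0.1342, 0.0389]), (0.27, [0.5768, 0.0859, 0.0181])]
sleeve_tight [(0.89, [0.4206, -0.2703, 0.0159])]
[318.8 198.8]
[318.6 190. ]
```

View pics/w1.png

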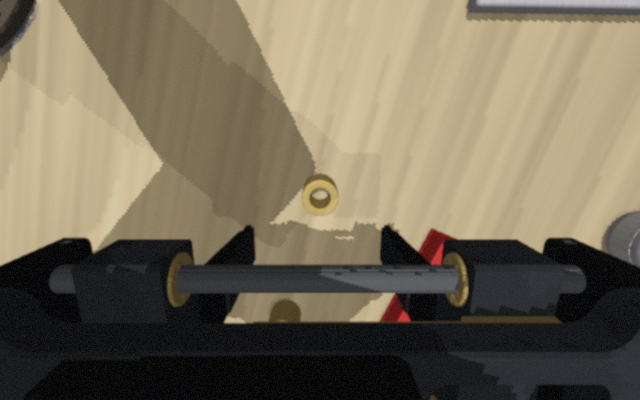

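The rim is at (320,198) and its bore is about half the outer diameter, so this is sleeve_wide. I'll fit it more accurately.

```bash
python3 - <<'E'
from h import *
im=cv2.cvtColor(cv2.imread("pics/w1.png"),cv2.COLOR_BGR2RGB)
c=arm.camera_info("wrist");K,T=np.array(c["mtx"]),np.array(c["T"])
h=cv2.cvtColor(im,cv2.COLOR_RGB2HSV)[160:230,285:355]
m=((h[...,1]>110)&(h[...,2]>110)).astype(np.uint8)
print(h[38,[10,22,35,48]].tolist())
cs,_=cv2.findContours(m,cv2.RETR_CCOMP,cv2.CHAIN_APPROX_NONE)
for k in cs:
    if len(k)>20:
        (u,v),ax,_=cv2.fitEllipse(k); print(u+285,v+160,ax,ray(K,T,u+285,v+160,.04).round(4))
print(totool((.4215,-.1335,.031)).round(1))
E
```

```text
[[20, 69, 195], [22, 124, 189], [20, 73, 186], [22, 120, 193]]
319.5993995666504 195.18445587158203 (34.449066162109375, 39.095703125) [ 0.4202 -0.1275  0.04  ]
319.6986618041992 196.80127716064453 (19.56529998779297, 20.951223373413086) [ 0.4208 -0.1289  0.04  ]
[  0.8   0.2 139.6]
```

```bash
cat >> h.py <<'E'
def bore(c0,c1,r0,r1,z,fn=None):
    im,K,T=shot("wrist",fn)
    h=cv2.cvtColor(im,cv2.COLOR_RGB2HSV)[r0:r1,c0:c1]
    m=((h[...,1]>105)&(h[...,2]>110)).astype(np.uint8)
    cs,_=cv2.findContours(m,cv2.RETR_CCOMP,cv2.CHAIN_APPROX_NONE)
    for k in cs:
        if len(k)>16:
            (u,v),ax,_=cv2.fitEllipse(k); print(round(u+c0,1),round(v+r0,1),np.round(ax,1),ray(K,T,u+c0,v+r0,z).round(4))
E
python3 - <<'E'
from h import *
print(arm.sense()['tool_pos'].round(4),arm.sense()['ee_rot'].round(2))
bore(285,355,160,235,.04)
print(find("wrist","sleeve_wide",np.array(arm.camera_info("wrist")["T"])))
print(totool((.42,-.133,.031)).round(1))
E
```

```text
[ 0.4205 -0.1335  0.1706] [ 1.7998e+02 -7.0000e-02  1.6310e+01]
318.2 197.8 [34.7 39.7] [ 0.4197 -0.1302  0.04  ]
318.2 199.9 [19.8 20.2] [ 0.4202 -0.1322  0.04  ]
[(0.56, [0.419, -0.1346, 0.0405])]
[ -0.8  -0.3 139.7]
```

Request:
move_arm(
  grip_force=10,
  steps=[
    {"fingers":0.7,"travel":[-0.5,-0.5,50],"twist":[0,0,0]},
    {"fingers":0.7,"travel":[-0.5,-0.5,100],"twist":[0,0,0]},
    {"fingers":0.7,"travel":[-0.5,-0.5,139],"twist":[0,0,0]},
    {"fingers":0.7,"travel":[-0.5,-0.5,139],"twist":[0,0,0]},
    {"fingers":0.2,"travel":[-0.5,-0.5,139],"twist":[0,0,0]},
    {"fingers":0.2,"travel":[-0.5,-0.5,139],"twist":[0,0,0]},
    {"fingers":0.2,"travel":[-0.5,-0.5,139],"twist":[0,0,0]},
    {"fingers":0.2,"travel":[-0.5,-0.5,139],"twist":[0,0,0]},
  ],
)

```text
t: 4.0
tool_pos: [0.4206, -0.1329, 0.0325]
ee_rot: [179.9, -0.1, 16.4]
ft_force: [-0.6, 0.4, 10.8]
gripper_width: 0.0358
```

```bash
python3 - <<'E'
from h import *
# lift to .17, then above pin; standoff TCP at pin, z .19
print(arm.sense()['gripper_width'], totool((.576,.126,.19)).round(1))
E
```

```text
0.03575458156343085 [ 222.5 -204.2 -157.3]
```

Request:
move_arm(
  steps=[
    {"fingers":0.2,"travel":[0,0,-50],"twist":[0,0,0]},
    {"fingers":0.2,"travel":[0,0,-100],"twist":[0,0,0]},
    {"fingers":0.2,"travel":[30,-28,-150],"twist":[0,0,0]},
    {"fingers":0.2,"travel":[70,-65,-157],"twist":[0,0,0]},
    {"fingers":0.2,"travel":[112,-103,-157],"twist":[0,0,0]},
    {"fingers":0.2,"travel":[153,-141,-157],"twist":[0,0,0]},
    {"fingers":0.2,"travel":[192,-176,-157],"twist":[0,0,0]},
    {"fingers":0.2,"travel":[222,-204,-157],"twist":[0,0,0]},
    {"fingers":0.2,"travel":[222,-204,-157],"twist":[0,0,0]},
    {"fingers":0.2,"travel":[222,-204,-157],"twist":[0,0,0]},
  ],
)

```text
t: 5.25
tool_pos: [0.575, 0.1253, 0.1895]
ee_rot: [179.9, -0.1, 16.4]
ft_force: [0.3, -0.1, -0.4]
gripper_width: 0.036
```

```bash
python3 - <<'E'
from h import *
s=arm.sense();print(s['tool_pos'].round(4),s['ee_rot'].round(2),s['gripper_width'])
im,K,T=shot("wrist","w2.png")
for q in ["pin_foot","pull_knob","sleeve_wide"]: print(q,find("wrist",q,T))
for z in (.08,.034): print(proj(K,T,(.576,.126,z)).round(1))
E
```

```text
[0.575  0.1253 0.1895] [ 1.799e+02 -1.000e-01  1.641e+01] 0.03604220833411778
pin_foot [(0.91, [0.555, 0.2173, 0.0314])]
pull_knob [(0.91, [0.5529, 0.246, 0.1023])]
sleeve_wide [(0.71, [0.5688, 0.1364, 0.1928])]
[319.4 206.5]
[319.  194.7]
```

View pics/w2.png

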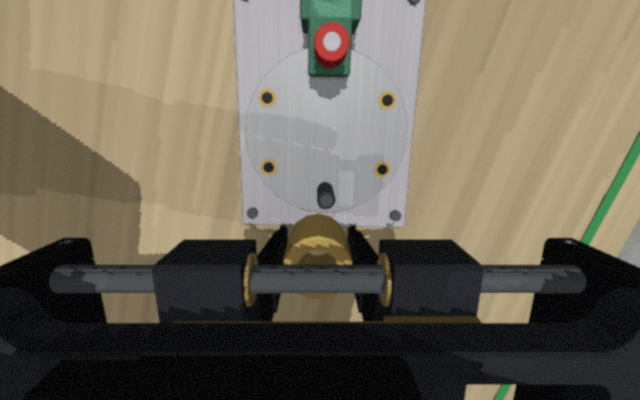

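The pin shows at about (326,195), with its top towards the lower end; the knob is at (331,41) and the sleeve is held at (318,240). I'll zoom in on the pin.

```bash
python3 - <<'E'
from h import *
im=cv2.imread("pics/w2.png")
a=cv2.resize(im[172:222,295:360],None,fx=8,fy=8,interpolation=cv2.INTER_CUBIC)
cv2.imwrite("pics/c2.png",a)
E
```

```text
(no output)
```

View pics/c2.png

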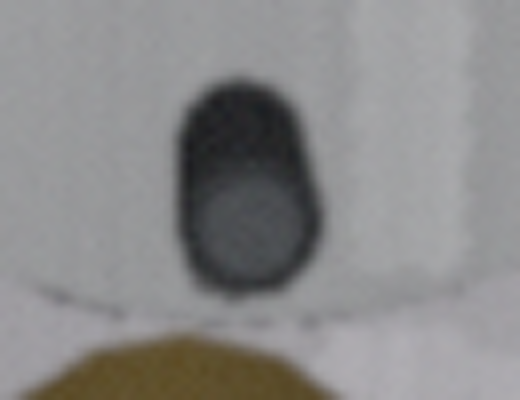

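```bash
python3 - <<'E'
from h import *
c=arm.camera_info("wrist");K,T=np.array(c["mtx"]),np.array(c["T"])
print(arm.sense()['tool_pos'].round(4))
t=ray(K,T,326.2,200.5,.08);f=ray(K,T,325,189.3,.034);k=ray(K,T,331,41,.102)
print(t.round(4),f.round(4),k.round(4),np.linalg.norm((k-t)[:2]),np.degrees(np.arctan2(*(-(k-t)[0],(k-t)[1]))))
# height check, two views: top cam pin-top pixel
c=arm.camera_info("top");print(proj(np.array(c["mtx"]),np.array(c["T"]),t),proj(np.array(c["mtx"]),np.array(c["T"]),k))
c=arm.camera_info("scene");print(proj(np.array(c["mtx"]),np.array(c["T"]),t),proj(np.array(c["mtx"]),np.array(c["T"]),k))
print(totool([t[0],t[1],.13]).round(1))
E
```

```text
[0.5753 0.1248 0.1899]
[0.5806 0.1323 0.08  ] [0.5808 0.1326 0.034 ] [0.5482 0.2495 0.102 ] 0.12159220204847315 15.466705765107893
[266.93965956 198.46750429] [220.23323119 208.1817869 ]
[360.87547878 187.69091543] [391.73339233 166.10987328]
[ 7.  -5.8 59.9]
```

Request:
move_arm(
  steps=[
    {"fingers":0.2,"travel":[7,-6,20],"twist":[0,0,0]},
    {"fingers":0.2,"travel":[7,-6,60],"twist":[0,0,0]},
    {"fingers":0.2,"travel":[7,-6,62],"twist":[0,0,0]},
    {"fingers":0.2,"travel":[7,-6,66],"twist":[0,0,0]},
    {"fingers":0.2,"travel":[7,-6,70],"twist":[0,0,0]},
    {"fingers":0.2,"travel":[7,-6,74],"twist":[0,0,0]},
    {"fingers":0.2,"travel":[7,-6,78],"twist":[0,0,0]},
    {"fingers":0.2,"travel":[7,-6,82],"twist":[0,0,0]},
    {"fingers":0.2,"travel":[7,-6,82],"twist":[0,0,0]},
  ],
)

```text
t: 6.58
tool_pos: [0.5805, 0.1324, 0.1076]
ee_rot: [179.9, -0.1, 16.3]
ft_force: [0.5, 0.4, -0.6]
gripper_width: 0.0359
```

```bash
python3 - <<'E'
from h import *
s=arm.sense();print(s['tool_pos'].round(4),s['ft_force'].round(1),s['ft_torque'].round(2),s['gripper_width'],totool((.5807,.1324,.0665)).round(1))
E
```

```text
[0.5805 0.1324 0.1076] [ 0.5  0.4 -0.6] [-0.1   0.04 -0.02] 0.03588610206113053 [ 0.1 -0.  41.1]
```

Request:
move_arm(
  steps=[
    {"fingers":0.2,"travel":[0,0,8],"twist":[0,0,0]},
    {"fingers":0.2,"travel":[0,0,16],"twist":[0,0,0]},
    {"fingers":0.2,"travel":[0,0,24],"twist":[0,0,0]},
    {"fingers":0.2,"travel":[0,0,32],"twist":[0,0,0]},
    {"fingers":0.2,"travel":[0,0,37],"twist":[0,0,0]},
    {"fingers":0.2,"travel":[0,0,40],"twist":[0,0,0]},
    {"fingers":0.2,"travel":[0,0,40.5],"twist":[0,0,0]},
    {"fingers":0.2,"travel":[0,0,40.5],"twist":[0,0,0]},
  ],
)

```text
t: 7.58
tool_pos: [0.5806, 0.1324, 0.0673]
ee_rot: [179.9, -0.1, 16.3]
ft_force: [-0.4, -0.6, -0.1]
gripper_width: 0.0357
```

Request:
move_arm(
  steps=[
    {"fingers":0.2,"travel":[0,0,1],"twist":[0,0,0]},
    {"fingers":0.2,"travel":[0,0,1.5],"twist":[0,0,0]},
    {"fingers":0.6,"travel":[0,0,1],"twist":[0,0,0]},
    {"fingers":0.6,"travel":[0,0,0],"twist":[0,0,0]},
    {"fingers":0.6,"travel":[0,0,-10],"twist":[0,0,0]},
    {"fingers":0.6,"travel":[0,0,-60],"twist":[0,0,0]},
    {"fingers":0.6,"travel":[0,20,-110],"twist":[0,0,0]},
    {"fingers":0.6,"travel":[0,20,-123],"twist":[0,0,0]},
    {"fingers":0.6,"travel":[0,20,-123],"twist":[0,0,0]},
  ],
)

```text
t: 8.7
tool_pos: [0.5859, 0.1134, 0.1911]
ee_rot: [179.9, -0.2, 16.3]
ft_force: [-0.1, 0.3, -0.9]
gripper_width: 0.0569
```

```bash
python3 - <<'E'
from h import *
s=arm.sense();print(s['tool_pos'].round(4),s['ft_force'].round(1))
im,K,T=shot("wrist","w3.png")
for q in ["sleeve_wide","pull_knob","plunger"]: print(q,find("wrist",q,T))
print(proj(K,T,(.5806,.1325,.074)).round(1))
a=im[100:260,220:430]; cv2.imwrite("pics/c3.png",cv2.cvtColor(cv2.resize(a,None,fx=3.5,fy=3.5,interpolation=cv2.INTER_CUBIC),cv2.COLOR_RGB2BGR))
print("next",totool((.42,-.285,.19)).round(1))
E
```

```text
[0.5859 0.1134 0.1911] [-0.1  0.3 -0.9]
sleeve_wide [(0.74, [0.5795, 0.1379, 0.0742])]
pull_knob [(0.97, [0.5495, 0.2466, 0.0988])]
plunger [(0.9, [0.5501, 0.2465, 0.1043])]
[318.1 183.1]
next [-270.8  335.9   -0.7]
```

View pics/c3.png

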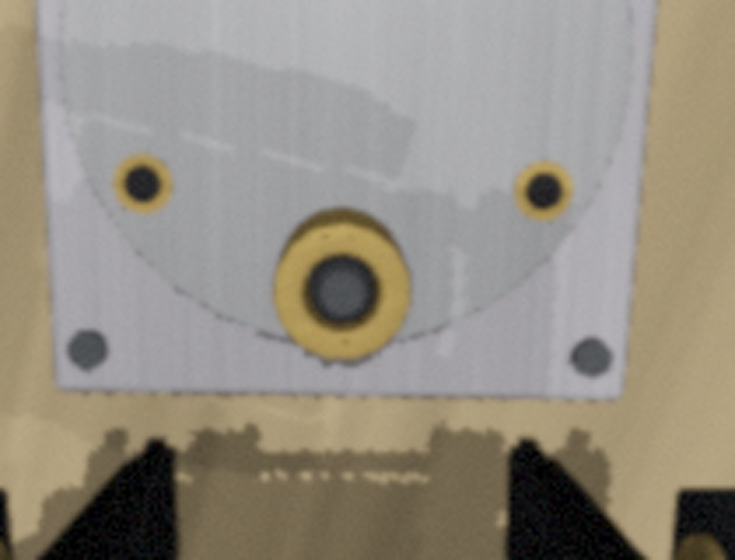

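The sleeve is home around the pin (crop (342,290)), with its top at about 74 mm. Now I'll fetch the tight one.

Request:
move_arm(
  steps=[
    {"fingers":0.7,"travel":[-30,37,0],"twist":[0,0,0]},
    {"fingers":0.7,"travel":[-68,84,5],"twist":[0,0,0]},
    {"fingers":0.7,"travel":[-106,131,10],"twist":[0,0,0]},
    {"fingers":0.7,"travel":[-144,178,15],"twist":[0,0,0]},
    {"fingers":0.7,"travel":[-182,226,20],"twist":[0,0,0]},
    {"fingers":0.7,"travel":[-220,273,20],"twist":[0,0,0]},
    {"fingers":0.7,"travel":[-255,316,20],"twist":[0,0,0]},
    {"fingers":0.7,"travel":[-271,336,20],"twist":[0,0,0]},
    {"fingers":0.7,"travel":[-271,336,20],"twist":[0,0,0]},
    {"fingers":0.7,"travel":[-271,336,20],"twist":[0,0,0]},
  ],
)

```text
t: 10.15
tool_pos: [0.42, -0.2843, 0.1687]
ee_rot: [-180.0, 0.0, 16.4]
ft_force: [0.3, 0.3, 0.0]
gripper_width: 0.0663
```

```bash
python3 - <<'E'
from h import *
s=arm.sense();print(s['tool_pos'].round(4),s['ee_rot'].round(2))
bore(270,370,150,235,.04,"w4.png")
T=np.array(arm.camera_info("wrist")["T"])
for q in ["sleeve_tight","reject_tray","housing"]: print(q,find("wrist",q,T))
s=arm.sense();print(s['tool_pos'].round(4))
E
```

```text
[ 0.42   -0.2843  0.1687] [-1.800e+02  3.000e-02  1.636e+01]
321.0 203.5 [34.6 38.7] [ 0.4229 -0.2852  0.04  ]
317.2 208.9 [ 4.9 10.4] [ 0.4209 -0.2913  0.04  ]
320.5 201.4 [5.3 8.9] [ 0.4219 -0.2833  0.04  ]
sleeve_tight [(0.7, [0.5154, -0.381, 0.0255])]
reject_tray [(0.66, [0.6137, -0.2097, 0.002]), (0.29, [0.4235, -0.2867, 0.0376])]
housing [(0.58, [0.5184, -0.3813, 0.0258])]
[ 0.4203 -0.2842  0.1692]
```

View pics/w4.png

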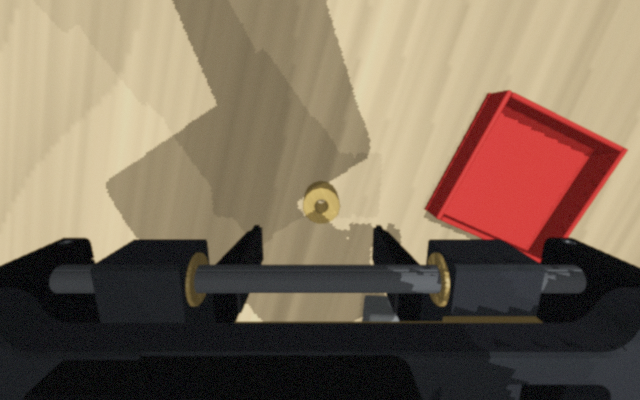

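The small bore at (321,206) confirms the tight sleeve, and the tray is at (530,175). Next: descend, grip and lift.

```bash
python3 - <<'E'
from h import *
print(totool((.4231,-.287,.032)).round(1),totool((.607,-.213,.13)).round(1))
c=arm.camera_info("top");K,T=np.array(c["mtx"]),np.array(c["T"])
h=cv2.cvtColor(cv2.imread("pics/t1.png"),cv2.COLOR_BGR2HSV)
m=((h[...,1]>180)&((h[...,0]<8)|(h[...,0]>172))&(h[...,2]>60)).astype(np.uint8); m[:,:340]=0
p=cv2.minAreaRect(cv2.findNonZero(m)); print(p, ray(K,T,*p[0],.03).round(4))
E
```

```text
[  1.9   3.3 137.2] [199.2 -15.6  39.2]
((393.7099609375, 196.0299835205078), (47.8004264831543, 46.81047439575195), 8.130102157592773) [ 0.6051 -0.2134  0.03  ]
```

Request:
move_arm(
  grip_force=15,
  steps=[
    {"fingers":0.7,"travel":[2,3.5,50],"twist":[0,0,0]},
    {"fingers":0.7,"travel":[2,3.5,100],"twist":[0,0,0]},
    {"fingers":0.7,"travel":[2,3.5,136],"twist":[0,0,0]},
    {"fingers":0.7,"travel":[2,3.5,136],"twist":[0,0,0]},
    {"fingers":0.2,"travel":[2,3.5,136],"twist":[0,0,0]},
    {"fingers":0.2,"travel":[2,3.5,136],"twist":[0,0,0]},
    {"fingers":0.2,"travel":[2,3.5,136],"twist":[0,0,0]},
    {"fingers":0.2,"travel":[2,3.5,136],"twist":[0,0,0]},
  ],
)

```text
t: 11.35
tool_pos: [0.4235, -0.2874, 0.034]
ee_rot: [179.9, -0.0, 16.4]
ft_force: [-0.0, 1.4, 8.6]
gripper_width: 0.0368
```

Request:
move_arm(
  steps=[
    {"fingers":0.2,"travel":[0,0,-5],"twist":[0,0,0]},
    {"fingers":0.2,"travel":[0,0,-40],"twist":[0,0,0]},
    {"fingers":0.2,"travel":[0,0,-85],"twist":[0,0,0]},
    {"fingers":0.2,"travel":[40,-4,-90],"twist":[0,0,0]},
    {"fingers":0.2,"travel":[90,-9,-90],"twist":[0,0,0]},
    {"fingers":0.2,"travel":[140,-14,-90],"twist":[0,0,0]},
    {"fingers":0.2,"travel":[180,-18,-90],"twist":[0,0,0]},
    {"fingers":0.2,"travel":[195,-20,-90],"twist":[0,0,0]},
    {"fingers":0.2,"travel":[195,-20,-90],"twist":[0,0,0]},
    {"fingers":0.2,"travel":[195,-20,-90],"twist":[0,0,0]},
  ],
)

```text
t: 12.6
tool_pos: [0.6037, -0.2134, 0.1241]
ee_rot: [179.9, -0.0, 16.4]
ft_force: [-0.5, -0.2, -0.1]
gripper_width: 0.0366
```

Request:
move_arm(
  steps=[
    {"fingers":0.2,"travel":[0,0,35],"twist":[0,0,0]},
    {"fingers":0.2,"travel":[0,0,65],"twist":[0,0,0]},
    {"fingers":0.2,"travel":[0,0,78],"twist":[0,0,0]},
    {"fingers":0.2,"travel":[0,0,82],"twist":[0,0,0]},
    {"fingers":0.2,"travel":[0,0,84],"twist":[0,0,0]},
    {"fingers":0.2,"travel":[0,0,85],"twist":[0,0,0]},
    {"fingers":0.2,"travel":[0,0,85],"twist":[0,0,0]},
  ],
)

```text
t: 13.48
tool_pos: [0.6039, -0.2136, 0.0397]
ee_rot: [179.9, -0.0, 16.4]
ft_force: [0.3, -0.9, -0.7]
gripper_width: 0.0365
```

Request:
move_arm(
  steps=[
    {"fingers":0.2,"travel":[0,0,1],"twist":[0,0,0]},
    {"fingers":0.2,"travel":[0,0,2],"twist":[0,0,0]},
    {"fingers":0.2,"travel":[0,0,2],"twist":[0,0,0]},
  ],
)

```text
t: 13.85
tool_pos: [0.6041, -0.2136, 0.039]
ee_rot: [179.8, -0.1, 16.4]
ft_force: [-4.4, 1.4, 11.7]
gripper_width: 0.0365
```

Contact at the floor. Release slowly and lift.

Request:
move_arm(
  steps=[
    {"fingers":0.45,"travel":[0,0,0],"twist":[0,0,0]},
    {"fingers":0.6,"travel":[0,0,0],"twist":[0,0,0]},
    {"fingers":0.6,"travel":[0,0,0],"twist":[0,0,0]},
    {"fingers":0.6,"travel":[0,0,-20],"twist":[0,0,0]},
    {"fingers":0.6,"travel":[0,0,-70],"twist":[0,0,0]},
    {"fingers":0.6,"travel":[0,0,-130],"twist":[0,0,0]},
    {"fingers":0.6,"travel":[0,0,-150],"twist":[0,0,0]},
    {"fingers":0.6,"travel":[0,0,-150],"twist":[0,0,0]},
  ],
)

```text
t: 14.85
tool_pos: [0.6042, -0.2134, 0.1918]
ee_rot: [179.7, -0.3, 16.4]
ft_force: [0.8, 0.0, -0.2]
gripper_width: 0.0574
```

```bash
python3 - <<'E'
from h import *
im,K,T=shot("wrist","w5.png")
for q in ["sleeve_tight","reject_tray"]: print(q,find("wrist",q,T))
im2,K2,T2=shot("top")
print(find("top","sleeve_wide",T2),find("top","pull_knob",T2))
u,v=proj(K,T,(.604,-.2136,.04)).astype(int);print(u,v)
a=cv2.resize(im[v-75:v+75,u-100:u+100],None,fx=2,fy=2,interpolation=cv2.INTER_CUBIC);b=cv2.resize(im2[160:260,180:300],(360,300),interpolation=cv2.INTER_CUBIC)
cv2.imwrite("pics/c5.png",cv2.cvtColor(np.hstack([a,b]),cv2.COLOR_RGB2BGR))
s=arm.sense();print(s['tool_pos'],s['ee_rot'],totool((.548,.2485,.19)).round(1))
E
```

```text
sleeve_tight [(0.78, [0.6029, -0.2134, 0.0432])]
reject_tray [(0.87, [0.6081, -0.2135, 0.0034])]
[(0.55, [0.5749, 0.1266, 0.0745])] []
317 195
[ 0.60343008 -0.21313879  0.1878525 ] [1.79907091e+02 1.22622898e-02 1.64014172e+01] [  77.2 -458.5   -2.9]
```

View pics/c5.png

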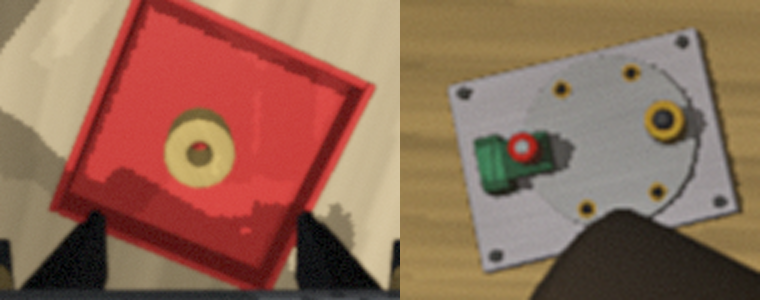

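The tight sleeve stands upright in the tray and the wide one is on the pin. On to the knob.

Request:
move_arm(
  steps=[
    {"fingers":0.55,"travel":[5,-30,-3],"twist":[0,0,0]},
    {"fingers":0.55,"travel":[14,-85,-3],"twist":[0,0,0]},
    {"fingers":0.55,"travel":[24,-140,-3],"twist":[0,0,0]},
    {"fingers":0.55,"travel":[33,-195,-3],"twist":[0,0,0]},
    {"fingers":0.55,"travel":[42,-250,-3],"twist":[0,0,0]},
    {"fingers":0.55,"travel":[51,-305,-3],"twist":[0,0,0]},
    {"fingers":0.55,"travel":[60,-360,-3],"twist":[0,0,0]},
    {"fingers":0.55,"travel":[70,-415,-3],"twist":[0,0,0]},
    {"fingers":0.55,"travel":[77,-445,-3],"twist":[0,0,0]},
    {"fingers":0.55,"travel":[77,-445,-3],"twist":[0,0,0]},
  ],
)

```text
t: 16.4
tool_pos: [0.5511, 0.2373, 0.1892]
ee_rot: [179.9, 0.1, 16.6]
ft_force: [0.0, -0.8, -1.3]
gripper_width: 0.0524
```

```bash
python3 - <<'E'
from h import *
for i in range(2): shot("wrist")
s=arm.sense();print(s['tool_pos'].round(4),s['ee_rot'].round(2))
im,K,T=shot("wrist","w6.png")
print(find("wrist","pull_knob",T))
u,v=proj(K,T,(.548,.249,.102));print(u,v)
u,v=int(u),int(v)
a=cv2.resize(im[v-50:v+50,u-65:u+65],None,fx=5,fy=5,interpolation=cv2.INTER_CUBIC);print("crop origin",u-65,v-50)
cv2.imwrite("pics/c6.png",cv2.cvtColor(a,cv2.COLOR_RGB2BGR))
h=cv2.cvtColor(im,cv2.COLOR_RGB2HSV)[v-50:v+50,u-65:u+65]
m=((h[...,1]>140)&((h[...,0]<9)|(h[...,0]>170))).astype(np.uint8)
cs,_=cv2.findContours(m,cv2.RETR_CCOMP,cv2.CHAIN_APPROX_NONE)
for k in cs:
    if len(k)>16:
        (x,y),ax,_=cv2.fitEllipse(k);print(x+u-65,y+v-50,ax,ray(K,T,x+u-65,y+v-50,.102).round(4))
E
```

```text
[0.5515 0.2352 0.1895] [1.799e+02 8.000e-02 1.643e+01]
[(0.76, [0.551, 0.2539, 0.1018])]
319.32156444230463 197.05338852032068
crop origin 254 147
319.5531921386719 193.13367462158203 (29.912763595581055, 33.71796798706055) [0.5473 0.2521 0.102 ]
319.5576858520508 196.26700973510742 (17.438995361328125, 17.666057586669922) [0.548  0.2497 0.102 ]
```

View pics/c6.png

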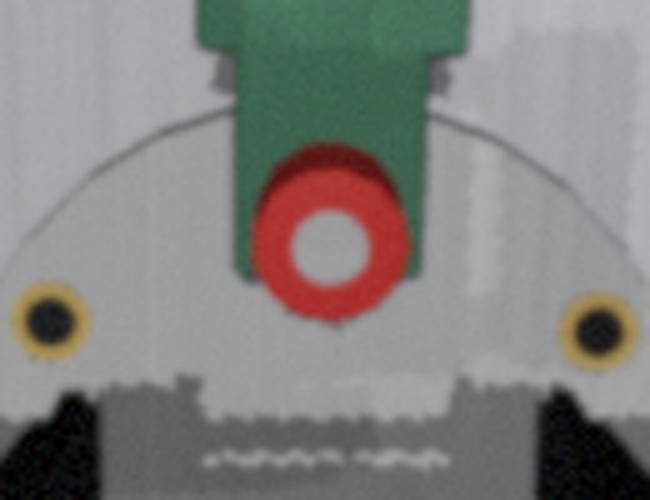

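```bash
python3 - <<'E'
from h import *
print(totool((.548,.2495,.0995)).round(1))
E
```

```text
[  0.7 -15.6  90.2]
```

Request:
move_arm(
  grip_force=50,
  steps=[
    {"fingers":0.55,"travel":[0.7,-15,10],"twist":[0,0,0]},
    {"fingers":0.55,"travel":[0.7,-15.6,45],"twist":[0,0,0]},
    {"fingers":0.55,"travel":[0.7,-15.6,75],"twist":[0,0,0]},
    {"fingers":0.55,"travel":[0.7,-15.6,90],"twist":[0,0,0]},
    {"fingers":0.55,"travel":[0.7,-15.6,90],"twist":[0,0,0]},
    {"fingers":0.1,"travel":[0.7,-15.6,90],"twist":[0,0,0]},
    {"fingers":0.1,"travel":[0.7,-15.6,90],"twist":[0,0,0]},
    {"fingers":0.1,"travel":[0.7,-15.6,90],"twist":[0,0,0]},
    {"fingers":0.1,"travel":[0.7,-15.6,90],"twist":[0,0,0]},
    {"fingers":0.1,"travel":[0.7,-15.6,90],"twist":[0,0,0]},
  ],
)

```text
t: 17.85
tool_pos: [0.5489, 0.2497, 0.1004]
ee_rot: [179.9, -0.1, 16.3]
ft_force: [4.4, 2.1, 4.9]
gripper_width: 0.0247
```

Request:
move_arm(
  steps=[
    {"fingers":0.1,"travel":[0,0,-3],"twist":[0,0,0]},
    {"fingers":0.1,"travel":[0,0,-6],"twist":[0,0,0]},
    {"fingers":0.1,"travel":[0,0,-9],"twist":[0,0,0]},
    {"fingers":0.1,"travel":[0,0,-12],"twist":[0,0,0]},
    {"fingers":0.1,"travel":[0,0,-14],"twist":[0,0,0]},
    {"fingers":0.1,"travel":[0,0,-14],"twist":[0,0,0]},
  ],
)

```text
t: 18.6
tool_pos: [0.5489, 0.2498, 0.1136]
ee_rot: [179.9, -0.1, 16.3]
ft_force: [6.2, 2.7, -12.1]
gripper_width: 0.0253
```

```bash
python3 - <<'E'
from h import *
s=arm.sense();print(s['tool_pos'].round(4),s['ft_force'].round(1),s['gripper_width'])
E
```

```text
[0.5489 0.2498 0.1136] [  6.2   2.7 -12.1] 0.025283324242867746
```

Request:
move_arm(
  steps=[
    {"fingers":0.1,"travel":[0,0,-1],"twist":[0,0,0]},
    {"fingers":0.1,"travel":[0,0,-2],"twist":[0,0,0]},
    {"fingers":0.1,"travel":[0,0,-3],"twist":[0,0,0]},
    {"fingers":0.1,"travel":[0,0,-3],"twist":[0,0,0]},
  ],
)

```text
t: 19.1
tool_pos: [0.5489, 0.2497, 0.1156]
ee_rot: [179.9, -0.0, 16.3]
ft_force: [7.1, 2.8, -12.7]
gripper_width: 0.0255
```

Request:
move_arm(
  steps=[
    {"fingers":0.1,"travel":[0,0,-1],"twist":[0,0,0]},
    {"fingers":0.1,"travel":[0,0,-2],"twist":[0,0,0]},
    {"fingers":0.1,"travel":[0,0,-2],"twist":[0,0,0]},
    {"fingers":0.1,"travel":[0,0,-2],"twist":[0,0,0]},
  ],
)

```text
t: 19.6
tool_pos: [0.549, 0.2497, 0.1165]
ee_rot: [179.9, -0.0, 16.3]
ft_force: [6.8, 2.3, -12.9]
gripper_width: 0.0253
```

```bash
python3 - <<'E'
from h import *
s=arm.sense();print(s['t'],s['tool_pos'].round(4),s['ft_force'].round(1),s['gripper_width'])
E
```

```text
19.6 [0.549  0.2497 0.1165] [  6.8   2.3 -12.9] 0.025267805021368276
```

Request:
move_arm(
  steps=[
    {"fingers":0.1,"travel":[0,0,-2],"twist":[0,0,0]},
    {"fingers":0.1,"travel":[0,0,-2.5],"twist":[0,0,0]},
    {"fingers":0.1,"travel":[0,0,-2.5],"twist":[0,0,0]},
    {"fingers":0.1,"travel":[0,0,-2.5],"twist":[0,0,0]},
  ],
)

```text
t: 20.1
tool_pos: [0.5489, 0.2497, 0.1167]
ee_rot: [179.9, 0.1, 16.3]
ft_force: [12.2, 4.1, -25.2]
gripper_width: 0.0256
```

```bash
python3 - <<'E'
from h import *
s=arm.sense();print(s['t'],s['tool_pos'].round(4),s['ft_force'].round(1),s['gripper_width'])
im,K,T=shot("wrist","w7.png"); im2,K2,T2=shot("scene","s7.png")
print(find("scene","pull_knob",T2),find("scene","sleeve_tight",T2),find("scene","sleeve_wide",T2))
for z in (.102,.118,.074,.09): print(proj(K2,T2,(.548,.2495,z)).round(1))
a=cv2.resize(im2[120:220,330:440],(440,400),interpolation=cv2.INTER_CUBIC); b=cv2.resize(cv2.imread("pics/s1.png")[120:220,330:440],(360,400),interpolation=cv2.INTER_CUBIC)
cv2.imwrite("pics/c7.png",np.hstack([cv2.cvtColor(a,cv2.COLOR_RGB2BGR)[:,:400],cv2.cvtColor(cv2.resize(im[140:300,230:410],(400,400)),cv2.COLOR_RGB2BGR)]))
E
```

```text
20.1 [0.5489 0.2497 0.1167] [ 12.2   4.1 -25.2] 0.02558942629024473
[(0.58, [0.5539, 0.2429, 0.1063])] [(0.65, [0.6125, -0.213, 0.04]), (0.64, [0.6104, -0.2192, 0.0103])] [(0.76, [0.5946, 0.1254, 0.0603])]
[391.7 166.1]
[392.3 161.4]
[390.7 174.1]
[391.3 169.5]
```

View pics/c7.png

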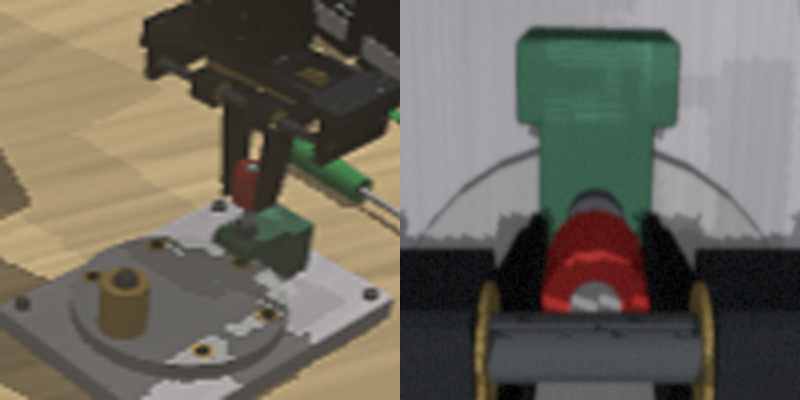

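The stop is reached: force jumped from 13 N to 25 N with no further lift. I'll ease off slightly and check that it holds.

Request:
move_arm(
  steps=[
    {"fingers":0.1,"travel":[0,0,-1.8],"twist":[0,0,0]},
    {"fingers":0.1,"travel":[0,0,-1.8],"twist":[0,0,0]},
    {"fingers":0.1,"travel":[0,0,-1.8],"twist":[0,0,0]},
    {"fingers":0.1,"travel":[0,0,-1.8],"twist":[0,0,0]},
    {"fingers":0.1,"travel":[0,0,-1.8],"twist":[0,0,0]},
    {"fingers":0.1,"travel":[0,0,-1.8],"twist":[0,0,0]},
    {"fingers":0.1,"travel":[0,0,-1.8],"twist":[0,0,0]},
    {"fingers":0.1,"travel":[0,0,-1.8],"twist":[0,0,0]},
  ],
)

```text
t: 21.35
tool_pos: [0.549, 0.2497, 0.1166]
ee_rot: [179.9, 0.1, 16.3]
ft_force: [9.9, 3.2, -20.6]
gripper_width: 0.0256
```

Stable at the stop (20.6 N, above the 12 N spring force). Handing in.

```bash
python3 -c "
from cell import arm
print(arm.hand_in()); s=arm.sense(); print(s['t'],s['tool_pos'],s['ft_force'],s['gripper_width'])"
```

```text
the job is handed in; nothing more can be done
None
the job is handed in; nothing more can be done
```

The job is done and handed in at about 21 s, with the gripper still holding the red knob at its upper stop.

- **Wide sleeve:** it is over the gauge pin and down on the index disc. The close-up and the measured top height of 74 mm agree with it being fully home.
- **Tight sleeve:** it stands upright in the middle of the reject tray, as the wrist picture showed.
- **Knob:** I pulled it straight up about 16 mm. There the pull force jumped from 13 N to 25 N with almost no further lift, so it was at the stop. I eased off slightly, and it held steady for the next second at about 21 N upward and 10 N sideways, with the grip at 25.6 mm.

I did not touch the screwdriver, tin or housing, but I did not measure them again at the end. The trained networks disagreed with my own measurements by 5 to 15 mm in some views. I used the positions from the wrist camera, which agreed with the other views and with how the parts fitted.

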